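# Lock the fence of a tilting drilling table with a quarter-turn T-stud

## Robot

A 7-joint arm with a two-finger parallel gripper is mounted at the origin on the work surface. World frame = base frame: x ahead of the robot, y to its left, z up, the work surface at z = 0. Lengths are in mm, angles in rad, forces in N, time in s.
With the tool pointing down it reaches from about 425 to 950 mm from the base axis. Payload 16.7 kg.
Tool frame: the origin (TCP) lies at the very end of the fingers, on their centre line; the grasp point (between the pads) lies 19 mm behind it; z points along the fingers, y is the line along which they close (so a half turn about z gives the same grasp; the last joint's range is limited). The gripper opens to 94 mm and grips with 3 to 60 N. Pads are 16 mm wide; open, the fingers measure 119 mm over their backs; the gripper's body (75 mm by 177 mm) begins 78 mm behind the grasp point.
Start: joints at [0.953, 0.426, 0.074, 1.606, -0.034, 1.111, -0.067], TCP at [304.94, -602.151, 205.467] pointing down, gripper open.
Joint ranges: [-2.85, 2.85], [-0.5, 2.14], [-1.23, 1.37], [0.21, 2.46], [-1.02, 4.16], [0.16, 2.05], [-2.73, 2.73]. Speed limits (rad/s): [1.89, 1.89, 2.39, 2.39, 3.01, 3.01, 3.01].

## Interface

Orientations are given as a unit quaternion [w, x, y, z].
In Python, from workcell import * gives the robot as it stands.
- The arm moves only by the shell command python3 -m creep 'ROWS' [FORCE]. ROWS is JSON, a list of rows, each a list of 3 entries, a list of its own where there are three numbers: the turn, a rotation vector about the tool's x, y, z in degrees, then the shift along the tool's x, y, z in m, then the opening, from 0 (shut) to 1 (fully open). In form: [[[ax, ay, az], [tx, ty, tz], grip], ...]. A call has 1 to 12 rows; each row shifts and turns the commanded pose from where the row before left it, along the tool's axes as they then stand; what a row does not reach is not made up. A row lasts 1/8 s, in which the tool goes at most 62.5 mm and 10.7 degrees, less where a joint would pass 70% of its speed; a pose out of reach is approached as far as the arm can. A call is refused whole if a number of a shift passes 0.0625 or a number of a turn 10.7, either way. A call with a gripper value outside its range is refused whole. The fingers move at their own pace and stop on an object; FORCE is the grip in N (left out, the last holds). Time passes only in rows, so rows that do not move let the fingers close. It gives the time, the measured TCP pose, the force, the opening and the grip force at its end, in the units of the state.
- observe(): the state, without advancing time (a new reading comes with each control period).
- camera(name): name is "side" or "top" or "wrist"; returns the picture (420x560x3 uint8, red, green, blue); there is no depth.
- get_calibration(name): a dict with "intrinsics" (3x3 intrinsics, pixels), "rvec" (rotation vector, rad) and "tvec" (3), from world to camera coordinates, as OpenCV has them; the wrist camera has in their place "tool_from_camera" (4x4, takes a point from camera to tool coordinates, whose origin is the TCP and whose axes are the flange's). Camera axes: x right, y down, z forward; pixel columns grow to the right and rows downward; lengths in mm; the calibration is good to about 2 mm. A picture is of the moment at which its call begins: read the wrist's pose just before it. get_calibration takes no time and is no camera call.
- hand_in(): hands the job in; it is judged then, once.
The state is a dict: "time": time; "qpos": joint angles; "qvel": joint speeds; "joint_torque": joint torques, N m; "tool_pos": TCP position; "tcp_rot": TCP orientation; "ft_force": force on the tool from outside, world axes, zero at the start; "torque": the same for the moment, N m; "opening": finger opening in mm; "finger_force": force on a finger pad.
Only numpy, scipy, OpenCV 4.12 (cv2) and the standard library are available. Lean on these libraries where they do the work, as an engineer would, in place of code of your own. Each camera call takes 0.05 s, during which the arm holds its last target. There are 200 camera calls.

## Task

Lock down the free, forked end of the fence on the sloping drilling table. Take the T-handled stud from the rack, drop its head lengthways into the lower T-slot just outside the fork, slide it along the slot until its neck is fully home in the fork, then turn it a quarter turn so that the head locks across under the slot's lips, and let go. Leave the oak block, the tape measure and the other two parts in the rack where they are.

Things in the scene. Friction and masses are not known exactly. Their poses are not given: they have to be found in the camera images.
- stud_grip (a point): Steel clamp stud, 76 mm tall, about 250 g, upright in a rack hole at the start, handle along the rack. This point: centre of its straight cross handle (70 mm long, 16 wide, 22 tall), 65 mm above the stud's underside. Axes: z up the stud, y along the handle, x across it. Below the handle: stem 14 mm dia, 38 to 54 mm above the underside; collar 38 mm dia, 31 to 38; neck 13 mm dia, 9 to 31.
- stud_head (a point): Centre of the stud's T-head, on its axis, 6 mm above its underside and 59 mm below stud_grip; same axes. The head is 36 mm long along y (as the handle is), 14 mm wide, 9 mm high, its lowest 3 mm stepped in to 32 x 10 mm.
- notch (a point): The stud's place: where its axis passes when its neck touches the bottom of the fork, level with the fork's top. Axes: y along the slot, out of the fork's open end; x uphill across the slot; z square off the face, which leans 25 deg from level. Fork: end of a steel strap 50 mm wide, 10 thick, lying on the face; notch 18 mm wide, rounded prong tips at y = 21.5 mm.
- slot (a point): Point on the centre line of the lower T-slot, level with the face, 60 mm in +y and 10 mm down z from notch; same axes. Opening 18 mm wide, lips 6 mm thick, inside 42 mm wide, floor 19 mm below the face. It is free for at least 25 mm to either side along y. A head standing on the floor holds the collar 2 mm above the fork's top; turned across, it has 4 mm of play under the lips. No spring or latch.
- fence: Fence, fixed on the sloping face: the forked strap, 232 mm long, bare for 75 mm in -y from notch, then carrying a wooden bar 90 mm long and 30 mm tall above the strap. A stud of the same kind already locks its other end, handle across the slot, as this one's must be. Origin is not on it; it serves only for direction: y along the slot towards the fork.
- tilt_table: Tilting drilling table, fixed: grey base 210 x 350 mm, aluminium plate 200 mm up the slope x 380 mm along its two T-slots, hinged at the low edge, set at 25 deg. Origin on the bench under its middle; x level towards the high edge, y along the slots, z up. The lower slot's line is at x = -52 mm, face height 95 mm; the upper slot, 80 mm up the slope, is not used.
- rack: Plywood rack fixed on the bench, 260 mm long (y), 58 wide, 40 high; origin at the centre of its underside. Three through holes 42 (y) x 18 mm, 85 mm apart along y, hold the T-handled stud, a star-knob bolt and a ball-knob pin, in any order, each with its collar on the rack's top.
- starbolt: Bolt with a black five-lobed star knob 52 mm across, 70 mm tall, in the rack; origin at the bottom end of its axis. To be left alone.
- ballpin: Pin with a black 32 mm ball knob, 82 mm tall, in the rack; origin at the bottom end of its axis. To be left alone.
- block: Loose oak block 40 x 105 x 40 mm lying on the slope along the uphill side of the fence bar; origin at its centre. Its near end is 63 mm in -y from notch, its near side 25 mm uphill of the slot's line. To be left alone.
- tape: Tape measure 34 x 72 x 60 mm tall, on the bench; origin at the centre of its underside. To be left alone.
There are look-alikes about, which are no part of the job. Leave any red look-alike of the part that bears stud_grip alone.

How it is judged (in metres and radians):
On the way, in this order (a step that is already met when the one before it is completed fails the run):
1. the stud's T-head is down in the lower slot, lengthways, outside the fork (x of stud_head in the frame of notch between -0.006 and 0.006 m and z of stud_head in the frame of notch between -0.028 and -0.0185 m and angle between the y axis of stud_head and the y axis of notch, either way round below 0.3 rad and y of stud_head in the frame of notch above 0.035 m), for 0.1 s.
2. the stud has been slid along the slot until its neck is home in the fork, the head still lengthways (x of stud_head in the frame of notch between -0.006 and 0.006 m and z of stud_head in the frame of notch between -0.028 and -0.0185 m and angle between the y axis of stud_head and the y axis of notch, either way round below 0.3 rad and y of stud_head in the frame of notch between -0.006 and 0.006 m), for 0.1 s.
At the end, for the whole second after the job is handed in: The stud stands in the fork, its axis within 6 mm of fully home along the slot and 6 mm across it, square to the slope within 11 degrees, its head down in the slot below the lips and turned across the slot within 15 degrees, at rest (x of stud_head in the frame of notch between -0.006 and 0.006 m and z of stud_head in the frame of notch between -0.028 and -0.0185 m and y of stud_head in the frame of notch between -0.006 and 0.006 m and angle between the y axis of stud_head and the x axis of notch, either way round below 0.26 rad and angle between the z axis of stud_head and the z axis of notch, either way round below 0.2 rad); the robot touches nothing.
It fails at once if the oak block is moved more than 15 mm (distance of block from where it was at the start of the episode above 0.015 m).
It fails at once if the star-knob bolt is moved more than 25 mm (distance of starbolt from where it was at the start of the episode above 0.025 m).
It fails at once if the ball-knob pin is moved more than 25 mm (distance of ballpin from where it was at the start of the episode above 0.025 m).
It fails at once if the tape measure is moved more than 25 mm (distance of tape from where it was at the start of the episode above 0.025 m).
It also fails if it takes over 48 s, if anything falls off the work surface, if the arm or the gripper's body presses on something with over 40 N, if the wrist force passes 120 N, or if a joint passes its speed limit or range.

## Working session

There is one attempt and no reset: what is moved stays moved. The work goes in short steps, Python scripts to look and compute and a shell command to move; the robot and the scene stay as the last step left them, time stands still between calls to the robot, and variables do not carry over. Pictures are saved under pics/ and viewed, at most 10 in all, crops included, and the job is handed in when it is done.

```bash
mkdir -p pics
cat > h.py <<'E'
from workcell import *
import numpy as np, cv2
from scipy.spatial.transform import Rotation as R
def save(n,f):
    im=camera(n); cv2.imwrite(f'pics/{f}.png',im[...,::-1]); return im
def cam(n,s=None):
    c=get_calibration(n); K=np.array(c['intrinsics'])
    if n=='wrist':
        s=s or observe(); q=s['tcp_rot']; T=np.eye(4); T[:3,:3]=R.from_quat(q,scalar_first=True).as_matrix(); T[:3,3]=s['tool_pos']
        M=T@np.array(c['tool_from_camera']); return K,M[:3,:3],M[:3,3]
    Rm=cv2.Rodrigues(np.array(c['rvec'],float))[0]; return K,Rm.T,-Rm.T@np.array(c['tvec'],float).ravel()
def ray(C,uv):
    K,Rw,o=C; d=Rw@np.linalg.inv(K)@np.array([*uv,1.]); return o,d/np.linalg.norm(d)
def onz(C,uv,z):
    o,d=ray(C,uv); return o+d*(z-o[2])/d[2]
def proj(C,P):
    K,Rw,o=C; p=K@(Rw.T@(np.array(P,float)-o)); return p[:2]/p[2]
def tri(*cu):
    A=np.zeros((3,3));b=np.zeros(3)
    for C,uv in cu:
        o,d=ray(C,uv);M=np.eye(3)-np.outer(d,d);A+=M;b+=M@o
    return np.linalg.solve(A,b)
E
python3 - <<'E'
from h import *
s=observe();print(s)
a=save('top','top0');b=save('side','side0')
for n in('top','side'):
    K,Rw,o=cam(n);print(n,K,o,Rw[:,2])
print(get_calibration('wrist'))
E
```

```text
{'time': 0.0, 'qpos': array([ 0.95252027,  0.42672122,  0.07387371,  1.60660604, -0.03409799,
        1.11079885, -0.06712007]), 'qvel': array([-9.93034889e-05, -1.18131489e-04, -4.01304104e-04, -5.75618007e-04,
        8.27205527e-04, -5.37157210e-04,  7.50327173e-04]), 'joint_torque': array([-4.91062092e-04, -9.35813141e+01,  3.66677351e+00, -4.54198122e+01,
       -4.87936952e-02,  2.01662583e-02,  1.21087355e-04]), 'tool_pos': array([ 304.72170791, -601.812182  ,  204.78392129]), 'tcp_rot': array([-6.05065448e-04,  9.72664768e-01,  2.32212927e-01, -1.98227729e-04]), 'ft_force': array([-0.58603122, -0.32342793,  0.39015329]), 'torque': array([-0.00241652,  0.02907888, -0.01938416]), 'finger_force': 0.0, 'opening': 93.94702934155089}
top [[488.73520442   0.         283.79223419]
 [  0.         488.73520442 209.82079762]
 [  0.           0.           1.        ]] [ 520.20777558  -71.10084486 1064.06419594] [ 0.07164457 -0.02477708 -0.99712244]
side [[423.47999866   0.         282.30699337]
 [  0.         423.47999866 207.62095793]
 [  0.           0.           1.        ]] [ 494.4255206  -735.01109462  565.10015313] [ 0.14127138  0.80316292 -0.57876742]
{'intrinsics': array([[298.17602474,   0.        , 277.76489763],
       [  0.        , 298.17602474, 211.7892364 ],
       [  0.        ,   0.        ,   1.        ]]), 'tool_from_camera': array([[ 1.36106517e-04, -9.73572320e-01, -2.28378895e-01,
         6.61509160e+01],
       [ 9.99999743e-01,  2.93371892e-04, -6.54667638e-04,
         2.63825548e-02],
       [ 7.04366239e-04, -2.28378747e-01,  9.73572109e-01,
        -1.79514182e+02],
       [ 0.00000000e+00,  0.00000000e+00,  0.00000000e+00,
         1.00000000e+00]])}
```

View pics/top0.png

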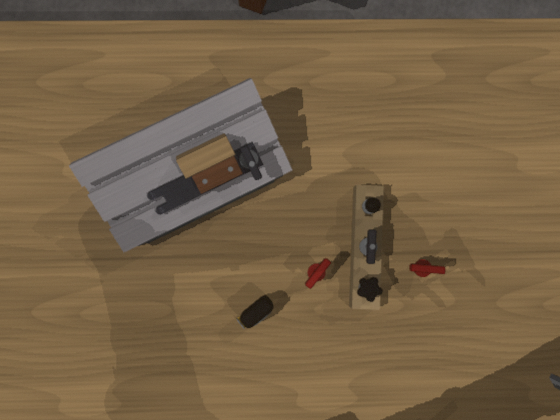

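View pics/side0.png

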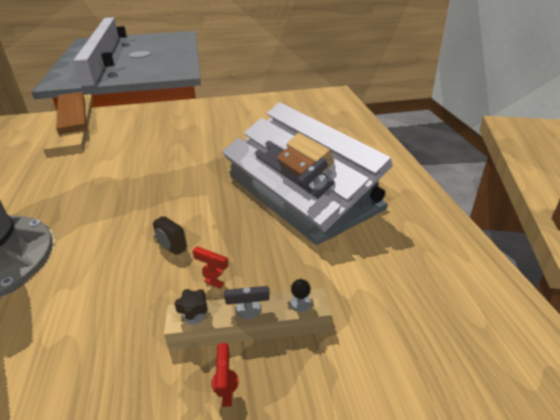

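Candidates in the top view: the dark-handled T-stud in the rack's middle hole (371,246), red look-alikes at (318,272) and (427,268), the fence's already locking stud at (252,160), the star knob at (370,289) and the ball at (372,205). The stud at (371,246) fits because it is in the rack, not red, and its straight handle lies along the rack. The fork looks to be the left end of the strap, around (155,198). I'll confirm both in one enlarged crop.

Run:
```python
from h import *
im=cv2.imread('pics/top0.png')
a=cv2.resize(im[165:245,85:205],None,fx=3.3,fy=3.3,interpolation=cv2.INTER_CUBIC)
b=cv2.resize(im[180:315,340:400],(int(60*3.3),int(135*3.3)),interpolation=cv2.INTER_CUBIC)
h=max(a.shape[0],b.shape[0]);o=np.zeros((h,a.shape[1]+b.shape[1],3),np.uint8)
o[:a.shape[0],:a.shape[1]]=a;o[:b.shape[0],a.shape[1]:]=b
o=np.clip(o.astype(float)*1.7,0,255).astype(np.uint8)
cv2.imwrite('pics/crop0.png',o)
C=cam('top')
for n,uv,z in[('stud',(371,246),101-31+40-0),('rackTL',(356,185),40),('rackTR',(383,185),40),('rackBL',(352,307),40),('rackBR',(380,308),40),
 ('t1',(72,163),180),('t2',(252,81),180),('t3',(292,170),73),('t4',(125,249),73),('tape',(257,311),60),('red1',(318,272),70),('red2',(427,268),60)]:
    print(n,onz(C,uv,z).round(0))
```

```text
stud [ 515. -264.  110.]
rackTL [ 644. -250.   40.]
rackTR [ 643. -308.   40.]
rackBL [ 389. -235.   40.]
rackBR [ 386. -293.   40.]
t1 [674. 289. 180.]
t2 [823. -38. 180.]
t3 [ 673. -114.   73.]
t4 [517. 224.  73.]
tape [387. -38.  60.]
red1 [ 464. -163.   70.]
red2 [ 468. -389.   60.]
```

View pics/crop0.png

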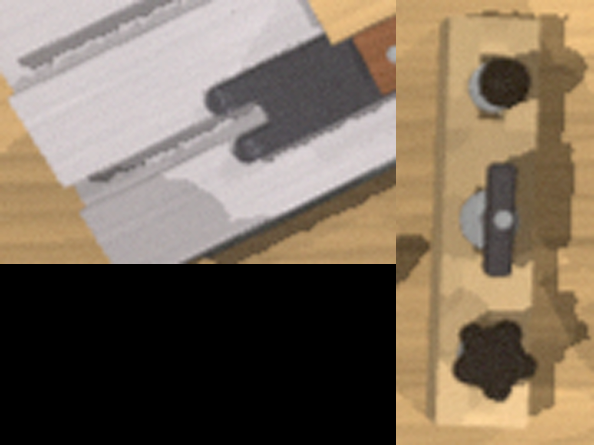

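The crop confirms the plain T-stud in the middle hole at about (371.5,246.4), with the star and ball knobs on either side. The fork is the left end of the strap: prong tips near (148,196) and (157,212), notch bottom near (165,199), opening to the lower left. I'm moving above the stud for a close wrist view.

```bash
python3 -m creep '[[[0,0,0],[0.038,-0.0227,0.002],1],[[0,0,0],[0.038,-0.0227,0.002],1],[[0,0,0],[0.038,-0.0227,0.002],1],[[0,0,0],[0.038,-0.0227,0.002],1],[[0,0,0],[0.038,-0.0227,0.002],1],[[0,0,0],[0.038,-0.0227,0.002],1],[[0,0,0],[0.038,-0.0227,0.002],1],[[0,0,0],[0.038,-0.0227,0.002],1],[[0,0,0],[0.038,-0.0227,0.002],1],[[0,0,10.1],[0,0,0],1],[[0,0,10.1],[0,0,0],1],[[0,0,10.1],[0,0,0],1]]'
python3 - <<'E'
from h import *
print(onz(cam('top'),(371.5,246.4),85))
s=observe();print(s['tool_pos'],s['tcp_rot'],s['qpos'],s['time'],R.from_quat(s['tcp_rot'],scalar_first=True).as_matrix())
save('wrist','w1')
E
```

```text
time: 1.6
tool_pos: [517.6, -265.2, 187.2]
tcp_rot: [-0.0, 0.999, -0.033, -0.0]
ft_force: [-0.2, -0.3, 0.4]
opening: 93.8
finger_force: 0.0
[ 514.42212178 -270.27748345   85.        ]
[ 517.61334291 -265.17844733  187.19872428] [-1.22110363e-04  9.99461769e-01 -3.28036781e-02 -2.74230009e-04] [ 3.64844339e-01  2.93108030e-01 -2.50680709e-03  1.83782300e+00
  7.91446070e-04  1.01126062e+00 -1.27439152e+00] 1.6 [[ 9.97847687e-01 -6.55721112e-02 -5.40153483e-04]
 [-6.55719772e-02 -9.97847808e-01  2.62080786e-04]
 [-5.56176159e-04 -2.26097774e-04 -9.99999820e-01]]
```

View pics/w1.png

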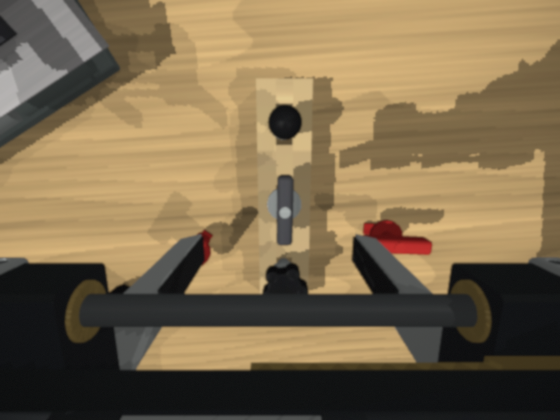

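The wrist view shows the stud's handle upright in the picture (u≈285, v 176–245), its axis dot at (285.5,212.5), clear of the red parts at (205,245) and (400,238). I'll work out the grasp shift.

Run:
```python
from h import *
s=observe();im=cv2.imread('pics/w1.png');C=cam('wrist',s)
m=(im[150:262,262:310].max(2)<85).astype(np.uint8)
n,l,st,c=cv2.connectedComponentsWithStats(m)
for i in range(1,n):
    if st[i,4]>150: print(st[i],c[i]+[262,150])
for v in (180,190,225,240):
    u=np.where(im[v,262:310].max(1)<85)[0]+262; print(v,u.min(),u.max())
Rt=R.from_quat(s['tcp_rot'],scalar_first=True).as_matrix()
for uv in[(285.5,212.5),(285.5,176),(285.5,245)]:
    P=onz(C,uv,85);print(P,Rt.T@(P-s['tool_pos']))
```

```text
[ 15  26  17  68 826] [284.92009685 208.16101695]
180 279 292
190 278 293
225 278 291
240 278 290
[ 516.18678656 -272.37405209   85.        ] [ -0.78839237   7.18182084 102.20164982]
[ 551.51430585 -274.82567793   85.        ] [ 34.6234328    6.96644585 102.18319887]
[ 482.97057746 -270.06894496   85.        ] [-34.08386891   7.38432418 102.21899808]
```

```bash
python3 -m creep '[[[0,0,0],[0,0.007,0.032],0.8],[[0,0,0],[0,0,0.035],0.7],[[0,0,0],[0,0,0.035],0.6],[[0,0,0],[0,0,0.030],0.5],[[0,0,0],[0,0,0],0],[[0,0,0],[0,0,0],0],[[0,0,0],[0,0,0],0],[[0,0,0],[0,0,0],0],[[0,0,0],[0,0,0],0]]' 45
```

```text
time: 2.78
tool_pos: [517.8, -272.5, 56.3]
tcp_rot: [0.0, 1.0, -0.03, 0.001]
ft_force: [-1.7, 1.2, 8.6]
opening: 15.7
finger_force: 45.0
```

```bash
python3 -m creep '[[[0,0,0],[0,0,-0.02],0],[[0,0,0],[0,0,-0.05],0],[[0,0,0],[0,0,-0.06],0],[[0,0,-10],[0,0,0],0],[[0,0,-10],[0,0,0],0],[[0,0,-10],[0,0,0],0],[[0,0,-10],[0,0,0],0],[[0,0,-10],[0,0,0],0],[[0,0,-10],[0,0,0],0],[[0,0,-10],[0,0,0],0],[[0,0,-10],[0,0,0],0],[[0,0,-10],[0,0,0],0]]'
cat > t.py <<'E'
from h import *
th=np.radians(25); yd=np.array([-0.417,0.909,0]);yd/=np.linalg.norm(yd); lx=np.cross(yd,[0,0,1])
def frame(yd):
    yd=np.array([*yd[:2],0.]);yd/=np.linalg.norm(yd);lx=np.cross(yd,[0,0,1])
    xn=lx*np.cos(th)+np.array([0,0,np.sin(th)]);n=np.cross(xn,yd);return np.column_stack([xn,yd,n])
def plan(N,F,target,head_ref=None):
    """target: TCP in notch frame; prints shift in tool axes & turn"""
    s=observe();Rt=R.from_quat(s['tcp_rot'],scalar_first=True).as_matrix()
    P=N+F@np.array(target,float);Rg=np.column_stack([F[:,1],F[:,0],-F[:,2]])
    print('shift tool',(Rt.T@(P-s['tool_pos'])).round(1),'rotvec deg',np.degrees(R.from_matrix(Rt.T@Rg).as_rotvec()).round(1),'TCP in notch',(F.T@(s['tool_pos']-N)).round(1),'q',s['qpos'].round(2),s['time'])
E
python3 - <<'E'
from t import *
C=cam('top');F=frame(yd);cr=lambda p:(85+p[0]/3.3,165+p[1]/3.3)
for p in[(207,100),(238,157),(266,110)]:print(onz(C,cr(p),104))
tip=(onz(C,cr((207,100)),104+5)+onz(C,cr((238,157)),99))/2
N=tip-F[:,1]*21.5; b=onz(C,cr((266,112)),104);print('N',N,'bot',b+F[:,1]*6.5)
a,e=onz(C,cr((100,178)),95),onz(C,cr((230,128)),95);print('dir',(a-e)/np.linalg.norm(a-e))
plan(N,F,[0,-35,110])
E
```

```text
time: 4.28
tool_pos: [517.1, -272.3, 185.5]
tcp_rot: [-0.0, 0.726, 0.688, -0.0]
ft_force: [-0.3, 0.1, -3.2]
opening: 15.4
finger_force: 45.0
[621.59396354 171.49230159 104.        ]
[587.37051353 153.09635101 104.        ]
[615.13958226 136.61386202 104.        ]
N [613.35785896 142.70458437 104.        ] bot [611.23500019 142.52048362 104.        ]
dir [-0.35079266  0.93645316  0.        ]
shift tool [367.   48.8 -18.2] rotvec deg [-24.5   6.  -27.3] TCP in notch [-201.7 -337.1  184. ] q [ 0.59  0.31 -0.27  1.82  0.09  1.02  0.23] 4.275
```

```bash
python3 -m creep '[[[0,0,0],[0.046,0.006,-0.003],0],[[0,0,0],[0.046,0.006,-0.003],0],[[0,0,0],[0.046,0.006,-0.003],0],[[0,0,0],[0.046,0.006,-0.003],0],[[0,0,0],[0.046,0.006,-0.003],0],[[0,0,0],[0.046,0.006,-0.003],0],[[0,0,0],[0.046,0.006,-0.003],0],[[0,0,0],[0.046,0.006,-0.003],0],[[-6.1,1.5,-6.8],[0,0,0],0],[[-6.1,1.5,-6.8],[0,0,0],0],[[-6.1,1.5,-6.8],[0,0,0],0],[[-6.1,1.5,-6.8],[0,0,0],0]]'
python3 - <<'E'
from t import *
N=np.array([612.3,142.6,104]);plan(N,frame(yd),[0,-35,110]);save('wrist','w2')
E
```

```text
time: 5.78
tool_pos: [587.0, 92.2, 209.8]
tcp_rot: [0.119, 0.528, 0.821, 0.182]
ft_force: [0.5, 0.8, -2.2]
opening: 15.8
finger_force: 45.0
shift tool [ 0.3 -4.8  4.5] rotvec deg [ 0.1  0.2 -0.1] TCP in notch [  4.8 -35.3 114.5] q [ 0.33  0.12 -0.57  2.1  -0.03  0.51  0.23] 5.775
```

View pics/w2.png

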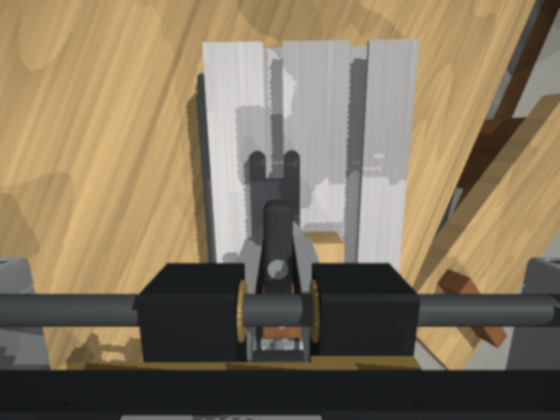

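The wrist view shows the fork ahead of the held stud: prong tips near (257,152) and (292,152), notch bottom near (275,181), open slot above it at u≈273. The handle's near end is at (280,203). I'll turn those into notch-frame numbers.

Run:
```python
from t import *
im=cv2.imread('pics/w2.png');g=im.max(2).astype(int);C=cam('wrist')
N=np.array([612.3,142.6,104]);F=frame(yd)
def onp(uv,h):
    o,d=ray(C,uv);n=F[:,2];return F.T@(o+d*((N+n*h-o)@n)/(d@n)-N)
for v in(60,90,120,140): print(v,g[v,258:292])
for v in(158,163,168,173): print(v,g[v,240:306])
print('col257',g[142:162,257],'col292',g[142:162,292],'col275',g[165:200,275])
```

```text
60 [209 208 208 206 199 184 172 166 167 176 187 192 191 181 161 143 137 140
 143 142 140 139 137 137 145 161 173 176 176 176 175 176 177 178]
90 [211 213 213 211 207 197 184 175 176 182 188 188 178 157 140 135 136 136
 138 137 136 135 137 142 159 187 205 211 211 211 210 209 212 212]
120 [174 174 176 177 176 174 169 166 165 166 165 162 151 128 108 102 102 102
 102 103 102 102 102 106 122 150 169 177 178 177 175 175 176 178]
140 [173 173 174 176 176 175 173 167 165 166 167 166 160 146 123 107 102 102
 103 103 103 101 102 104 114 134 154 164 168 168 167 167 171 174]
158 [169 165 165 165 166 164 160 146 117  86  69  65  65  64  65  65  65  65
  65  65  66  66  68  70  80 110 144 161 167 163 155 140 121 107 102 101
 102 103 102 102 101 101  97  85  72  67  65  65  65  65  65  65  66  66
  67  69  71  69  73 103 145 169 176 177 178 178]
163 [176 172 167 156 134 112 101  96  87  76  68  67  67  66  66  66  69  71
  73  74  76  79  83  83  86 110 143 162 167 167 163 151 132 118 119 124
 123 119 116 110 110 116 117 101  79  69  66  67  68  69  70  71  74  77
  82  83  79  75  77 103 145 169 1
[... 191 characters left out ...]
 96  82  70  65  65  64  63  63  64  65  65  65
  66  66  66  67  72 102 144 169 177 177 178 177]
173 [176 172 164 151 134 116 103  98  93  80  70  66  64  62  63  63  65  65
  65  65  65  66  66  67  75 102 139 157 152 132 115 105 101 100 101 102
 102 103 102 102 101  99  95  84  73  66  64  64  64  63  64  65  65  65
  66  66  66  66  73 101 144 169 176 177 178 177]
col257 [172 169 169 168 168 167 165 154 125  89  70  66  65  63  64  64  65  66
  68  70] col292 [174 173 172 170 169 166 161 142 107  78  67  65  63  63  63  65  66  66
  67  69] col275 [104 102 102 102 102 101 102 101 102 101 101 101  94  77  67  68  75  77
  77  78  77  77  78  78  77  77  77  76  76  75  75  75  75  72  63]
```

Run:
```python
from t import *
C=cam('wrist');N=np.array([612.3,142.6,104]);F=frame(yd)
def onp(uv,h):
    o,d=ray(C,uv);n=F[:,2];return (F.T@(o+d*((N+n*h-o)@n)/(d@n)-N)).round(1)
for l,uv,h in[('outL',(249,168),0),('notL',(265.4,168),0),('notR',(283,168),0),('outR',(299.3,168),0),('tipL',(257,150.2),0),('tipR',(292,150),0),('bottom',(274,178.2),0),('slotL60',(264,60),-10),('slotR60',(282.5,60),-10),('slotL90',(264,90),-10),('slotR90',(282.3,90),-10),('slotL140',(264.5,140),-10),('slotR140',(283,140),-10),('plateL',(204,45),-10),('plateL2',(212.5,250),-10),('handle',(278,268),None)]:
    if h is not None: print(l,onp(uv,h))
o=F.T@(observe()['tool_pos']-N);print('tcp',o)
```

```text
outL [-25.4   4.1  -0. ]
notL [-9.4  4.2 -0. ]
notR [7.8 4.3 0. ]
outR [23.7  4.4 -0. ]
tipL [-17.5  21.2  -0. ]
tipR [16.2 21.6 -0. ]
bottom [-1.  -5.7 -0. ]
slotL60 [-10.9 103.3 -10. ]
slotR60 [  6.3 103.4 -10. ]
slotL90 [-11.   77.1 -10. ]
slotR90 [  6.4  77.2 -10. ]
slotL140 [-10.6  30.8 -10. ]
slotR140 [  7.6  30.9 -10. ]
plateL [-66.2 115.5 -10. ]
plateL2 [-67.  -84.9 -10. ]
tcp [  2.09767537 -36.32555308 114.21850116]
```

```bash
python3 -m creep '[[[0,0,0],[0.032,-0.0013,0],0],[[0,0,0],[0.032,-0.0012,0],0],[[0,0,0],[0.032,-0.0012,0],0],[[0,0,0],[0,0,0.035],0],[[0,0,0],[0,0,0.03],0],[[0,0,0],[0,0,0],0],[[0,0,0],[0,0,0],0]]'
python3 - <<'E'
from t import *
N=np.array([612.3,142.6,104]);plan(N,frame(yd),[-2,60,18.3]);s=observe();print(s['ft_force'])
im=save('wrist','w3')
cv2.imwrite('pics/w3c.png',cv2.resize(im[100:300,180:380,::-1],None,fx=3,fy=3,interpolation=cv2.INTER_CUBIC))
E
```

```text
time: 6.7
tool_pos: [569.8, 189.6, 149.7]
tcp_rot: [0.117, 0.531, 0.82, 0.181]
ft_force: [0.4, -0.2, -1.7]
opening: 15.3
finger_force: 45.0
shift tool [-0.3 -4.  31.2] rotvec deg [-0.1  0.2 -0.4] TCP in notch [ 2.1 60.4 49.4] q [ 0.07  0.21 -0.55  2.16  0.33  0.38 -0.3 ] 6.7
[ 0.36254946 -0.22447789 -1.65442878]
```

View pics/w3c.png

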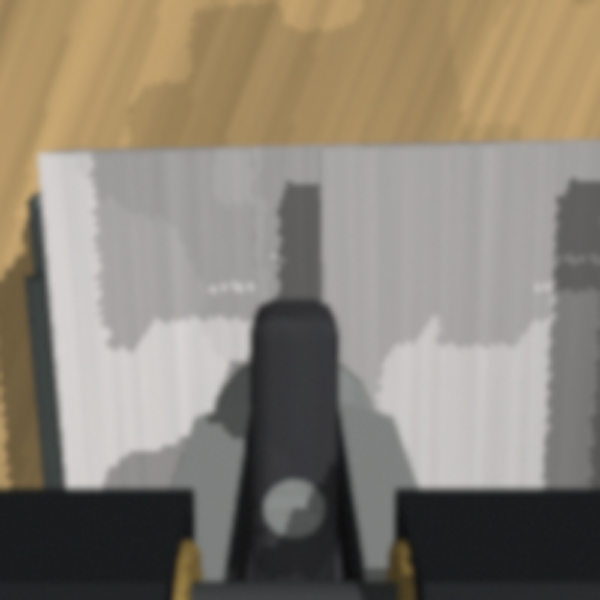

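The crop shows the stud's handle end at crop (292,305), dot at (293,508), and the open slot beyond it with its right edge at crop u≈322. I'll read the slot edges numerically against a settled pose.

Run:
```python
from t import *
N=np.array([612.3,142.6,104]);F=frame(yd)
for i in range(4):
    s=observe();print(s['time'],(F.T@(s['tool_pos']-N)).round(1),np.degrees(R.from_quat(s['tcp_rot'],scalar_first=True).as_rotvec()).round(2)); im=camera('wrist')
C=cam('wrist',s);g=im.max(2).astype(int)
def onp(uv,h):
    o,d=ray(C,uv);n=F[:,2];return (F.T@(o+d*((N+n*h-o)@n)/(d@n)-N)).round(1)
for v in(165,175,185): print(v,list(zip(range(258,296,1),g[v,258:296])))
for u in(264,265,266,287,287.5): print(u,onp((u,180),-10))
```

```text
6.75 [ 2.4 60.2 49.7] [ 88.97 137.44  30.37]
6.8 [ 2.5 60.  49.8] [ 88.96 137.41  30.38]
6.85 [ 2.5 60.  49.8] [ 88.96 137.4   30.39]
6.9 [ 2.4 59.9 49.7] [ 88.96 137.4   30.39]
165 [(258, np.int64(170)), (259, np.int64(168)), (260, np.int64(166)), (261, np.int64(165)), (262, np.int64(164)), (263, np.int64(161)), (264, np.int64(163)), (265, np.int64(163)), (266, np.int64(162)), (267, np.int64(158)), (268, np.int64(155)), (269, np.int64(155)), (270, np.int64(156)), (271, np.int64(154)), (272, np.int64(146)), (273, np.int64(125)), (274, np.int64(104)), (275, np.int64(97)), (276, np.int64(95)), (277, np.int64(95)), (278, np.int64(96)), (279, np.int64(96)), (280, np.int64(95)), (281, np.int64(94)), (282, np.int64(94)), (283, np.int64(95)), (284, np.int64(99)), (285, np.int64(112)), (286, np.int64(136)), (287, np.int64(157)), (288, np.int64(167)), (289, np.int64(169)), (290, np.int64(169)), (291, np.int64(167)), (292, np.int64(167)), (293, np.int64(167)), (294, np.int64(168)), (295, np.int64(169))]
175 [(258, np.int64(161)), (259, np.int64(161)), (260, np.int64(160)), (261, np.int64(159))
[... 991 characters left out ...]
 np.int64(171)), (270, np.int64(169)), (271, np.int64(153)), (272, np.int64(134)), (273, np.int64(119)), (274, np.int64(105)), (275, np.int64(97)), (276, np.int64(95)), (277, np.int64(95)), (278, np.int64(95)), (279, np.int64(96)), (280, np.int64(96)), (281, np.int64(95)), (282, np.int64(94)), (283, np.int64(95)), (284, np.int64(97)), (285, np.int64(106)), (286, np.int64(129)), (287, np.int64(153)), (288, np.int64(165)), (289, np.int64(169)), (290, np.int64(170)), (291, np.int64(169)), (292, np.int64(168)), (293, np.int64(168)), (294, np.int64(167)), (295, np.int64(169))]
264 [ -8.   95.8 -10. ]
265 [ -7.2  95.8 -10. ]
266 [ -6.4  95.8 -10. ]
287 [ 10.5  95.7 -10. ]
287.5 [ 10.9  95.7 -10. ]
```

```bash
python3 -m creep '[[[0,0,0],[0,-0.0016,0.008],0],[[0,0,0],[0,0,0.004],0],[[0,0,0],[0,0,0.003],0],[[0,0,0],[0,0,0.003],0],[[0,0,0],[0,0,0.002],0],[[0,0,0],[0,0,0],0]]'
cat > st.py <<'E'
from t import *
N=np.array([612.3,142.6,104]);F=frame(yd);N=N+F[:,0]*0.8
s=observe();Rt=R.from_quat(s['tcp_rot'],scalar_first=True).as_matrix()
print(s['time'],'TCP notch',(F.T@(s['tool_pos']-N)).round(1),'force notch',(F.T@s['ft_force']).round(1),'err',np.degrees(R.from_matrix(Rt.T@np.column_stack([F[:,1],F[:,0],-F[:,2]])).as_rotvec()).round(1),'q',s['qpos'].round(2))
E
python3 st.py
```

```text
time: 7.7
tool_pos: [576.2, 192.4, 130.0]
tcp_rot: [0.117, 0.53, 0.82, 0.181]
ft_force: [-0.1, -0.2, -3.0]
opening: 15.6
finger_force: 45.0
7.7 TCP notch [-0.7 60.3 28.7] force notch [-1.4 -0.1 -2.6] err [-0.1  0.2 -0.4] q [ 0.02  0.25 -0.51  2.16  0.39  0.35 -0.36]
```

```bash
python3 -m creep '[[[0,0,0],[0,0,0.003],0],[[0,0,0],[0,0,0.003],0],[[0,0,0],[0,0,0.002],0],[[0,0,0],[0,0,0],0]]';python3 st.py
```

```text
time: 8.2
tool_pos: [579.3, 193.8, 122.7]
tcp_rot: [0.117, 0.53, 0.82, 0.181]
ft_force: [-0.4, 0.5, -2.8]
opening: 15.7
finger_force: 45.0
8.2 TCP notch [-0.8 60.3 20.6] force notch [-1.3  0.7 -2.5] err [-0.1  0.2 -0.4] q [ 0.01  0.27 -0.49  2.16  0.42  0.33 -0.39]
```

```bash
python3 -m creep '[[[0,0,0],[0,0,0.002],0],[[0,0,0],[0,0,0],0]]';python3 st.py;python3 -m creep '[[[0,0,0],[0,0,0.0015],0],[[0,0,0],[0,0,0],0]]';python3 st.py
```

```text
time: 8.45
tool_pos: [580.0, 194.1, 121.0]
tcp_rot: [0.117, 0.53, 0.82, 0.181]
ft_force: [-0.9, -0.3, -1.8]
opening: 15.7
finger_force: 45.0
8.45 TCP notch [-0.8 60.2 18.7] force notch [-1.6  0.1 -1.2] err [-0.1  0.2 -0.4] q [ 0.    0.27 -0.49  2.16  0.42  0.33 -0.39]
time: 8.7
tool_pos: [580.7, 194.1, 120.4]
tcp_rot: [0.117, 0.53, 0.82, 0.181]
ft_force: [-10.6, -4.8, 14.6]
opening: 15.5
finger_force: 45.0
8.7 TCP notch [-0.5 60.  17.9] force notch [-4.4  0.1 18.2] err [-0.1  0.2 -0.4] q [-0.    0.27 -0.48  2.16  0.43  0.33 -0.4 ]
```

```bash
python3 -m creep '[[[0,0,0],[0,0.0008,-0.0027],0],[[0,0,0],[-0.01,0,0],0],[[0,0,0],[-0.01,0,0],0],[[0,0,0],[-0.01,0,0],0],[[0,0,0],[0,0,0],0]]';python3 st.py
```

```text
time: 9.32
tool_pos: [593.0, 165.4, 122.3]
tcp_rot: [0.117, 0.531, 0.819, 0.181]
ft_force: [-0.3, -0.8, -2.3]
opening: 15.6
finger_force: 45.0
9.325 TCP notch [-0.4 28.7 20. ] force notch [-1.6 -0.6 -1.8] err [-0.1  0.2 -0.5] q [ 0.1   0.28 -0.52  2.15  0.37  0.33 -0.28]
```

```bash
python3 -m creep '[[[0,0,0],[-0.008,0,0],0],[[0,0,0],[-0.008,0,0],0],[[0,0,0],[-0.006,0,0],0],[[0,0,0],[0,0,0],0]]';python3 st.py
```

```text
time: 9.82
tool_pos: [601.8, 146.0, 122.4]
tcp_rot: [0.117, 0.531, 0.82, 0.181]
ft_force: [0.3, -1.0, -2.0]
opening: 15.6
finger_force: 45.0
9.825 TCP notch [-0.3  7.5 20.1] force notch [-1.  -1.  -1.8] err [-0.1  0.2 -0.5] q [ 0.16  0.29 -0.55  2.14  0.34  0.34 -0.21]
```

```bash
python3 -m creep '[[[0,0,0],[-0.003,0,0],0],[[0,0,0],[-0.002,0,0],0],[[0,0,0],[0,0,0],0]]';python3 st.py;python3 -m creep '[[[0,0,0],[-0.0015,0,0],0],[[0,0,0],[0,0,0],0]]';python3 st.py
```

```text
time: 10.2
tool_pos: [603.7, 142.1, 122.5]
tcp_rot: [0.117, 0.53, 0.82, 0.181]
ft_force: [0.1, -0.1, -3.0]
opening: 15.8
finger_force: 45.0
10.2 TCP notch [-0.3  3.1 20.2] force notch [-1.2 -0.2 -2.7] err [-0.1  0.2 -0.4] q [ 0.18  0.29 -0.55  2.14  0.34  0.34 -0.2 ]
time: 10.45
tool_pos: [604.2, 141.1, 122.5]
tcp_rot: [0.117, 0.53, 0.82, 0.181]
ft_force: [-0.7, 0.7, -1.6]
opening: 16.2
finger_force: 45.0
10.45 TCP notch [-0.2  2.  20.2] force notch [-1.   1.  -1.3] err [-0.1  0.2 -0.4] q [ 0.18  0.29 -0.55  2.13  0.34  0.34 -0.19]
```

```bash
python3 -m creep '[[[0,0,0],[-0.0015,0,0],0],[[0,0,0],[0,0,0],0]]';python3 st.py;python3 -m creep '[[[0,0,0],[-0.0015,0,0],0],[[0,0,0],[0,0,0],0]]';python3 st.py
```

```text
time: 10.7
tool_pos: [604.4, 140.7, 122.5]
tcp_rot: [0.117, 0.53, 0.82, 0.181]
ft_force: [-5.2, 6.8, 1.0]
opening: 15.8
finger_force: 45.0
10.7 TCP notch [-0.2  1.6 20.2] force notch [-1.3  8.4  1.7] err [-0.1  0.1 -0.3] q [ 0.19  0.3  -0.56  2.13  0.33  0.34 -0.19]
time: 10.95
tool_pos: [604.7, 140.0, 122.6]
tcp_rot: [0.116, 0.53, 0.82, 0.181]
ft_force: [-7.5, 10.1, 3.1]
opening: 15.7
finger_force: 45.0
10.95 TCP notch [-0.2  0.8 20.2] force notch [-1.  12.4  3.9] err [-0.1  0.1 -0.3] q [ 0.19  0.3  -0.56  2.13  0.33  0.34 -0.18]
```

```bash
python3 -m creep '[[[0,0,0],[0.0014,0,0],0],[[0,0,0],[0,0,0],0],[[0,0,-5],[0,-0.0001,0],0],[[0,0,-10],[0,-0.00026,0],0],[[0,0,-10],[0,-0.00026,0],0],[[0,0,0],[0,0,0],0]]';python3 st.py
```

```text
time: 11.7
tool_pos: [603.7, 139.8, 121.9]
tcp_rot: [0.153, 0.339, 0.916, 0.151]
ft_force: [-4.8, 5.7, -2.2]
opening: 15.5
finger_force: 45.0
11.7 TCP notch [-1.4  1.1 20. ] force notch [-2.7  7.2 -1.2] err [-0.2  0.1 24.8] q [ 0.28  0.31 -0.67  2.13  0.44  0.35  0.16]
```

```bash
python3 -m creep '[[[0,0,-10],[0.0003,-0.00026,0],0],[[0,0,-10],[0,-0.00026,0],0],[[0,0,-10],[0,-0.00026,0],0],[[0,0,0],[0,0,0],0]]';python3 st.py
```

```text
time: 12.2
tool_pos: [603.4, 139.5, 121.7]
tcp_rot: [0.187, 0.09, 0.972, 0.107]
ft_force: [-3.0, 6.8, -1.6]
opening: 15.7
finger_force: 45.0
12.2 TCP notch [-1.8  0.9 20.1] force notch [-0.6  7.5 -1.5] err [-0.2  0.  54.8] q [ 0.39  0.34 -0.79  2.13  0.56  0.38  0.58]
```

```bash
python3 -m creep '[[[0,0,-10],[0,0,0],0],[[0,0,-10],[0,0,0],0],[[0,0,-10],[0,0,0],0],[[0,0,-5],[0,0,0],0],[[0,0,0],[0,0,0],0]]';python3 st.py
```

```text
time: 12.82
tool_pos: [603.3, 139.1, 121.6]
tcp_rot: [0.21, -0.206, 0.955, 0.046]
ft_force: [-3.6, 4.0, -2.1]
opening: 15.6
finger_force: 45.0
12.825 TCP notch [-2.1  0.6 20. ] force notch [-2.4  5.1 -1.2] err [-0.2 -0.  89.7] q [ 0.5   0.39 -0.94  2.12  0.7   0.42  1.07]
```

```bash
python3 -m creep '[[[0,0,0],[0,0,0.0018],0],[[0,0,0],[0,0,0],0]]';python3 st.py;python3 -m creep '[[[0,0,0],[0,0,0],0.25],[[0,0,0],[0,0,0],0.45],[[0,0,0],[0,0,0],0.45],[[0,0,0],[0,0,0],0.45]]';python3 st.py
```

```text
time: 13.08
tool_pos: [604.3, 139.6, 120.2]
tcp_rot: [0.211, -0.205, 0.955, 0.046]
ft_force: [-0.6, 5.5, -4.8]
opening: 15.5
finger_force: 45.0
13.075 TCP notch [-1.6  0.6 18.3] force notch [-0.4  5.3 -5.1] err [-0.2  0.  89.6] q [ 0.5   0.39 -0.93  2.12  0.71  0.42  1.06]
time: 13.58
tool_pos: [604.7, 138.7, 120.4]
tcp_rot: [0.211, -0.205, 0.955, 0.045]
ft_force: [0.1, 0.5, 0.3]
opening: 41.7
finger_force: 0.0
13.575 TCP notch [-1.6 -0.3 18.5] force notch [0.4 0.4 0.2] err [-0.2  0.1 89.6] q [ 0.5   0.39 -0.93  2.12  0.71  0.42  1.06]
```

Released. I'll retreat straight off the face by 150 mm and look at the result with the wrist and top cameras.

```bash
python3 -m creep '[[[0,0,0],[0,0,-0.015],0.45],[[0,0,0],[0,0,-0.03],0.45],[[0,0,0],[0,0,-0.035],0.45],[[0,0,0],[0,0,-0.035],0.45],[[0,0,0],[0,0,0],0.45],[[0,0,0],[0,0,0],0.45]]';python3 st.py
python3 - <<'E'
from h import *
w=save('wrist','w4');t=save('top','t4');s=camera('side')
a=cv2.resize(w[90:290,180:380],(400,400),interpolation=cv2.INTER_CUBIC);b=cv2.resize(s[110:230,215:395],(600,400)[:2],interpolation=cv2.INTER_CUBIC)[:,:390]
cv2.imwrite('pics/c4.png',np.hstack([a,b])[...,::-1])
E
```

```text
time: 14.32
tool_pos: [560.6, 118.4, 224.4]
tcp_rot: [0.211, -0.204, 0.955, 0.044]
ft_force: [0.4, 0.5, -1.0]
opening: 42.4
finger_force: 0.0
14.325 TCP notch [ -1.7  -0.4 133.3] force notch [ 0.1  0.3 -1.2] err [-0.3  0.1 89.6] q [ 0.87  0.16 -1.21  2.1   0.19  0.56  1.55]
```

View pics/c4.png

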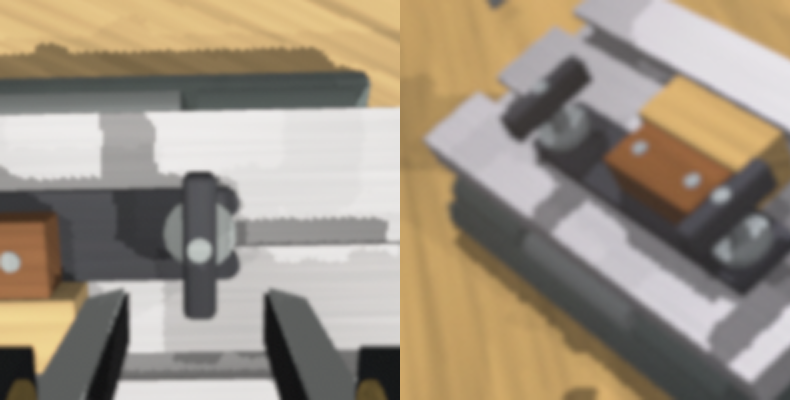

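The picture shows the stud standing in the fork with its collar on it and its handle square across the slot (crop u≈200, v 172–318, dot at (199,250)), matching the fence's other stud. The oak block hasn't moved. One quick number check, then I'll hand in.

Run:
```python
from t import *
F=frame(yd);N=np.array([612.3,142.6,104])+F[:,0]*.8;C=cam('wrist');n=F[:,2]
for uv in[(279.7,215),(280,177.5),(280,248)]:
    o,d=ray(C,uv);print((F.T@(o+d*((N+n*47-o)@n)/(d@n)-N)).round(1))
s=observe();print(s['qvel'].round(3),s['time'])
print(hand_in())
```

```text
[-2.3  2.3 47. ]
[-36.6   2.7  47. ]
[29.6  2.4 47. ]
[-0.001  0.003 -0.002 -0.003 -0.009  0.002  0.005] 14.475
the job is handed in; nothing more can be done
None
```

The stud is home in the fork, turned across the slot and released. The last check put its axis about 2 mm off in each direction, within the 6 mm allowed, and I handed the job in at 14.5 s; `hand_in()` gave no verdict.

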